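Level the kitchen balance with the jars and the leaning shaker

ROBOT

A 7-joint arm with a two-finger parallel gripper is mounted at the origin on a cart in front of the work surface, level with it; the furniture and walls round the work are solid. World frame = base frame: x ahead of the robot, y to its left, z up, the work surface at z = 0. Lengths are in mm, angles in rad, forces in N, time in s.
With the tool pointing down it reaches from about 400 to 875 mm from the base axis. Payload 4.4 kg.
Tool frame: the origin (TCP) lies midway between the tips of the shut fingers; the grasp point (between the pads) lies ctrl.grip_depth behind it (ctrl.grip_depth is the distance from the TCP to the grasp point, in mm); z points along the fingers, y is the line along which they close (so a half turn about z gives the same grasp; the last joint's range is limited). The gripper opens to 85 mm and grips with 20 to 120 N. Pads are 22 mm wide; open, the fingers measure 114 mm over their backs; the gripper's body (76 mm by 85 mm) begins 54 mm behind the grasp point. The pads swing forward as they close: fully open they stand 13 mm farther back than shut.
Start: joints at [1.07, 0.628, 0.038, 1.517, -0.027, 0.996, -0.02], TCP at [273.827, -589.522, 231.313] pointing down, gripper open.
Joint ranges: [-3.06, 3.06], [-0.37, 2.12], [-1.25, 1.32], [0.18, 2.47], [-1.1, 4.24], [0.23, 1.98], [-2.94, 2.94]. Speed limits (rad/s): [2.57, 2.57, 3.14, 3.14, 3.14, 3.14, 3.14].

INTERFACE

Orientations are given as [roll, pitch, yaw] about the fixed x, y, z axes, in that order (R = Rz(yaw) Ry(pitch) Rx(roll)).
In Python, from cell import ctrl gives the robot as it stands.
- The arm moves only by the tool carry_out, never from a script. Its argument "deltas" is one flat list of numbers, 7 for each row, row after row: the turn, a rotation vector about the tool's x, y, z in degrees, then the shift along the tool's x, y, z in m, then the closure, from -1 (fully open) to 1 (shut). In form: [wx, wy, wz, dx, dy, dz, claw, wx, wy, wz, dx, dy, dz, claw, ...]. A call has 1 to 12 rows; each row shifts and turns the commanded pose from where the row before left it, along the tool's axes as they then stand; what a row does not reach is not made up. A row lasts 1/8 s, in which the tool goes at most 62.5 mm and 10.7 degrees, less where a joint would pass 70% of its speed; a pose out of reach is approached as far as the arm can. A call with a gripper value outside its range is refused whole. The fingers move at their own pace and stop on an object; the grip force is fixed at half the most. Time passes only in rows, so rows that do not move let the fingers close. It gives the time, the measured TCP pose, the force, the opening and the grip force at its end, in the units of the state.
- ctrl.read_state(): the state, without advancing time (a new reading comes with each control period).
- ctrl.get_image(name): name is "scene" or "top" or "wrist"; returns the picture (480x640x3 uint8, red, green, blue); there is no depth.
- ctrl.calibration(name): a dict with "mtx" (3x3 intrinsics, pixels), "R" (3x3) and "t" (3): a world point X has camera coordinates R X + t. Camera axes: x right, y down, z forward; pixel columns grow to the right and rows downward; lengths in mm; the calibration is good to about 2 mm. The wrist camera is an equidistant fisheye: a pixel r from the principal point sees the ray r / f radians off the axis. A picture is of the moment at which its call begins: read the wrist's pose just before it. calibration takes no time and is no camera call; for the wrist camera it gives the pose at the moment of the call.
- ctrl.finish_job(): hands the job in; it is judged then, once.
The state is a dict: "clock": time; "qpos": joint angles; "qd": joint speeds; "tau": joint torques, N m; "eef_pos": TCP position; "tool_rot": TCP orientation; "force": force on the tool from outside, world axes, zero at the start; "torque": the same for the moment, N m; "width": finger opening in mm; "gripper_force": force on a finger pad.
Only numpy, scipy, OpenCV 4.12 (cv2) and the standard library are available. Lean on these libraries where they do the work, as an engineer would, in place of code of your own. Each camera call takes 0.05 s, during which the arm holds its last target. There are 200 camera calls.

TASK

Share the four jars that stand on the kitchen balance, and the salt shaker, into two portions of equal weight: take the shaker out of its sloping holder and stand it on a pan too, and move jars from one pan to the other until the balance sits level. At the end all five must stand upright on the pans; set them down without dropping them or knocking any over, and leave the other things on the worktop where they are.

Things in the scene. Friction and masses are not known exactly. Their poses are not given: they have to be found in the camera images.
- scale: Fixed red two-pan balance. Origin: centre of its underside; +y towards its left pan, +x away from the robot (yaw within 0.15). Base 110x300, housing 120x96x60 mm, white pointer dial on top to 92 mm. Linkage keeps the pans horizontal; where a jar stands on a pan makes no difference. Two jars start on each pan, at scale x = -0.055 and +0.055 (within 5 mm), near y = +-0.12
- scale_beam (a joint): Beam tilt in rad, shown by the red needle: 0 level, positive = left pan up (right side heavier), stops at +-0.08. Softly sprung and damped: about 0.10 rad per 100 g of difference, settles in about 1.5 s; a pan moves 0.12 m x this angle (10 mm at the stop) and yields to a light push
- pan_left_floor (a point): Centre of the left pan's floor, where jars stand: steel tray 210 mm (scale x) by 110 mm (scale y), rims 6 mm high, centred at scale y = +0.12; floor 60 mm above the worktop when level. Axes as the scale's. Beware: wall cupboards overhang the rear of the worktop (from about x = 0.65, underside about 0.49 m up)
- pan_right_floor (a point): Centre of the right pan's floor, likewise, at scale y = -0.12
- jam_jar: Jam jar, glass with red jam and a yellow lid, 62 x 67 mm, 86 mm tall, the heaviest, 260 g. Origin: centre of its underside, z up. Starts upright on one of the pans
- spice_green: Green-label spice jar, clear glass round jar, black lid, black and green label, 41 mm diameter, 105 mm tall, 110 g; smooth upright sides. Origin: centre of its underside, z up. Starts upright on one of the pans
- spice_blue: Blue-label spice jar, clear glass round jar, black lid, blue label, 41 mm diameter, 105 mm tall, 110 g; smooth upright sides. Origin: centre of its underside, z up. Starts upright on one of the pans
- spice_red: Red-label spice jar, clear glass round jar, black lid, red and yellow label, gold top on the lid, 41 mm diameter, 105 mm tall, 110 g; smooth upright sides. Origin: centre of its underside, z up. Starts upright on one of the pans
- salt_shaker: Salt shaker, clear round body with grey top, 44 mm diameter up to 66 mm above its underside, then a domed top 34 mm wide, 90 mm tall in all, 70 g. Origin: centre of its underside, z along its axis to the top. Starts in the holder, leaning about 35 degrees from upright; must be drawn out along its own axis
- holder: Fixed wooden holder, base 130x85 mm, one square pocket 50 mm wide leaning 35 degrees: its mouth looks up and towards holder -x (roughly to the left of the robot, +y). Origin: underside, near the centre, z up. Pocket side walls (at holder +-y, 62 mm over them) and back wall reach 28 mm up the shaker, the low front wall (-x) 40 mm. The shaker's sides at holder +-y are free above that
- fruit_tub: Bystander: white yogurt tub with cherries, 72 mm wide, 71 mm tall; origin underside. Leave alone
- tin: Bystander: turquoise food tin, 75 mm diameter, 58 mm tall; origin underside. Leave alone
- timer: Bystander: red and cream egg timer, 61 mm wide, 66 mm tall; origin underside. Leave alone
Mind the look-alikes: they are no part of the job. What is shaped like the spice_red but orange is not meant. Leave any pink look-alike of the salt_shaker alone.

How it is judged:
By the outcome, as a careful person would: the job done as asked, in the order asked, and still so for the second after the job is handed in, with the robot touching nothing.
It also fails if it takes over 64 s, if anything falls off the work surface, if the arm or the gripper's body presses on something with over 40 N, if the wrist force passes 120 N, or if a joint passes its speed limit or range.

## Working session

There is one attempt and no reset: what is moved stays moved. The work goes in short steps, Python scripts to look and compute and a tool call to move; the robot and the scene stay as the last step left them, time stands still between calls to the robot, and variables do not carry over. Pictures are saved under pics/ and viewed, at most 10 in all, crops included, and the job is handed in when it is done.

Besides the shell and the picture viewer there is one more tool, called after "Emit:" in YAML: its name, and indented under it one key for each argument. carry_out: Moves the arm, as the interface text tells. Its arguments: {"type":"object","properties":{"deltas":{"type":"array"}},"required":["deltas"]}

```bash
mkdir -p pics; ls
python3 - <<'E'
from cell import ctrl
import cv2
s=ctrl.read_state();print(s['clock'],s['eef_pos'],s['tool_rot'],s['width'],ctrl.grip_depth)
for n in('scene','top'):
    c=ctrl.calibration(n);print(n,c['mtx'],c['R'],c['t'])
    cv2.imwrite(f'pics/{n}0.png',ctrl.get_image(n)[:,:,::-1])
E
```

```text
pics
0.0 [ 273.59003675 -588.90391959  230.3660423 ] [-3.13964320e+00 -1.44421757e-05  4.34846195e-01] 85.76266034985757 18.700000000000003
scene [[549.44743619   0.         325.62443444]
 [  0.         549.44743619 239.82828697]
 [  0.           0.           1.        ]] [[-0.77768193 -0.6284269   0.01704265]
 [-0.2871387   0.3309581  -0.89889827]
 [ 0.55925145 -0.70395054 -0.43782582]] [ 429.41376579  198.71208909 1456.68777574]
top [[533.69389486   0.         324.53624406]
 [  0.         533.69389486 236.98669155]
 [  0.           0.           1.        ]] [[ 0.01529422 -0.99986463 -0.00606639]
 [-0.98989138 -0.01428555 -0.14110625]
 [ 0.14100049  0.00816318 -0.98997587]] [  16.7030295   543.52866575 1305.18465979]
```

View pics/scene0.png

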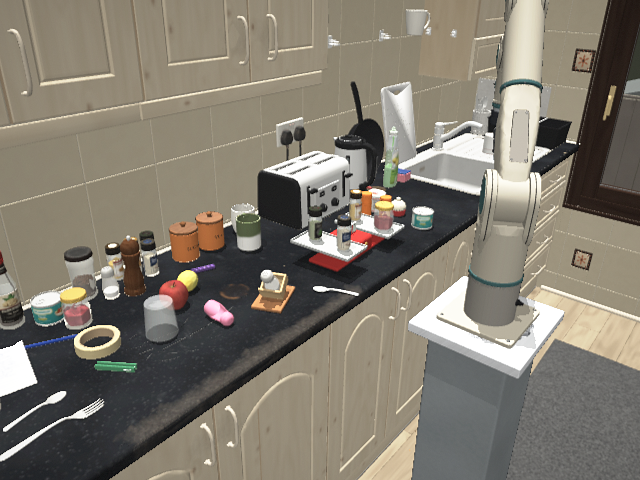

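View pics/top0.png

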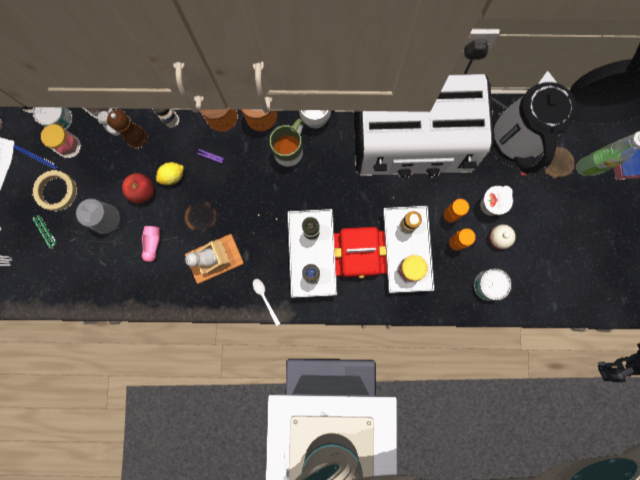

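The left pan (image left) holds green (310,227) and blue (311,273). The right pan holds red (412,220) and jam (413,268). At (457,210) and (462,239) there are orange jars off the scale, and at (150,243) a pink shaker lying down; these are the look-alikes. The grey and clear shaker sits in the holder at about (200,258). Nominal masses balance as jam + salt = 330 g against three spices = 330 g, so red goes to the left pan and salt to the right.

Run:
```python
import cv2,numpy as np
t=cv2.imread('pics/top0.png');s=cv2.imread('pics/scene0.png')
def c(i,x,y,w,h,W,H): return cv2.resize(i[y:y+h,x:x+w],(W,H),interpolation=cv2.INTER_CUBIC)
cv2.imwrite('pics/c1.png',c(t,280,195,200,110,800,440))       #x4
a=c(t,175,225,80,60,400,300);b=c(s,245,260,60,60,400,400)
cv2.imwrite('pics/c2.png',np.hstack([c(t,175,225,80,100,400,500),c(s,240,255,64,80,400,500)])) # top x5 ; scene x6.25
cv2.imwrite('pics/c3.png',c(s,285,180,125,93,800,595)) #6.4
```

```text
(no output)
```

View pics/c1.png

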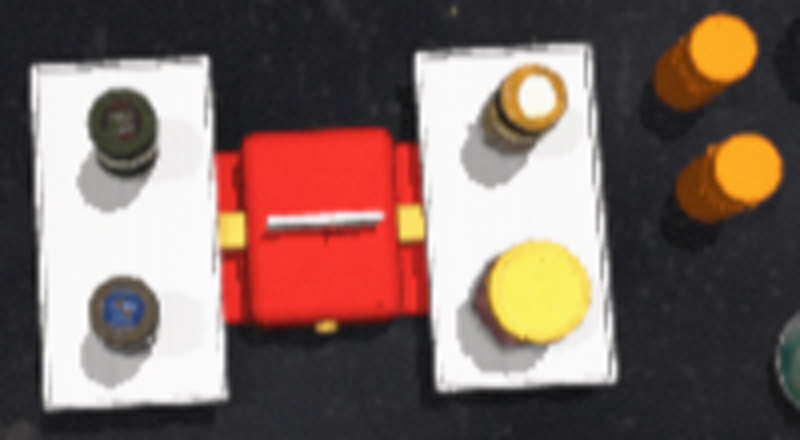

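View pics/c2.png

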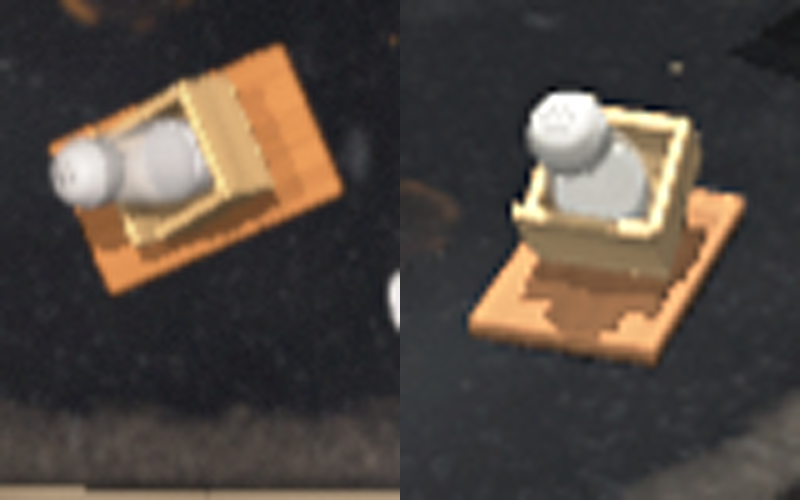

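View pics/c3.png

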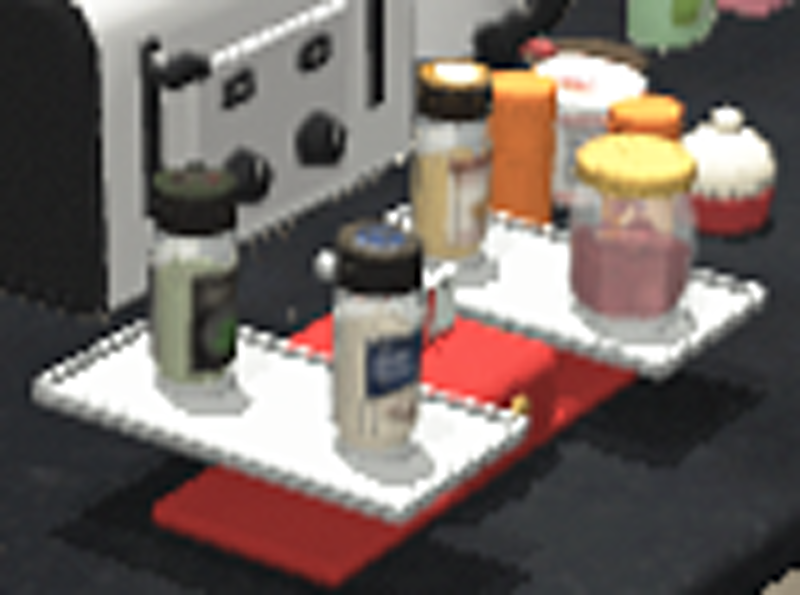

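```bash
cat > h.py <<'E'
import numpy as np
from cell import ctrl
C={n:ctrl.calibration(n) for n in('scene','top')}
def ray(n,u,v):
    c=C[n];R=np.array(c['R']);d=R.T@np.linalg.inv(c['mtx'])@[u,v,1];return -R.T@c['t'],d/np.linalg.norm(d)
def onz(n,u,v,z):
    o,d=ray(n,u,v);return o+d*(z-o[2])/d[2]
def tri(a,b):
    (o,d),(p,e)=ray(*a),ray(*b)
    s=np.linalg.lstsq(np.c_[d,-e],p-o,rcond=None)[0];P,Q=o+d*s[0],p+e*s[1];return (P+Q)/2,np.linalg.norm(P-Q)
E
python3 - <<'E'
from h import *
np.set_printoptions(precision=1,suppress=True)
f=lambda x,y,k,x0,y0:(x0+(x+.5)/k-.5,y0+(y+.5)/k-.5)
t=lambda x,y:('top',)+f(x,y,4,280,195)
s3=lambda x,y:('scene',)+f(x,y,6.4,285,180)
h=lambda x,y:('top',)+f(x,y,5,175,225)
hs=lambda x,y:('scene',)+f(x-400,y,6.25,240,255)
for n,p,q,z in(('red',(538,97),(455,73),155),('green',(122,121),(197,182),175),('blue',(123,310),(380,237),175),('jam',(540,293),(636,155),136)):
    print(n,onz(*t(*p),z),onz(*s3(*q),z),tri(t(*p),s3(*q)))
for n,P,z in(('L',[(32,65),(208,56),(228,400),(45,410)],76),('R',[(415,48),(590,44),(617,382),(437,391)],56)):
    X=np.array([onz(*t(*p),z) for p in P]);print(n,X.mean(0),[np.linalg.norm(X[i]-X[i-1]) for i in range(4)]);e=X[0]+X[1]-X[2]-X[3];print('yaw',np.arctan2(e[1],e[0]))
X=np.array([onz(*h(*p),8) for p in [(50,148),(280,42),(343,188),(112,295)]])
print('holder',X,X.mean(0),[np.linalg.norm(X[i]-X[i-1]) for i in range(4)]);e=X[1]+X[2]-X[0]-X[3];print('yaw+x',np.arctan2(e[1],e[0]))
print('tip',tri(h(69,180),hs(560,117)),'dome ctr',tri(h(85,172),hs(568,134)))
print('pocket corners', tri(h(133,243),hs(518,208)),tri(h(185,85),hs(683,120)),tri(h(228,200),hs(657,228)))
E
```

```text
red [ 571.8 -182.1  155. ] [ 569.9 -177.1  155. ] (array([ 572.7, -182.2,  152.8]), np.float64(1.1789576367568357))
green [551.1  56.8 175. ] [546.   61.3 175. ] (array([550.9,  56.4, 172.3]), np.float64(1.4617154319742751))
blue [443.9  54.1 175. ] [442.6  56.1 175. ] (array([444. ,  54.2, 174. ]), np.float64(0.017520493372577647))
jam [ 460.2 -185.4  136. ] [ 460.9 -184.9  136. ] (array([ 460.6, -185.2,  136. ]), np.float64(0.8308889386786774))
L [499.7  55.3  76. ] [np.float64(211.62052517410658), np.float64(108.61760193948871), np.float64(211.25739150839001), np.float64(110.39355381997254)]
yaw 0.06627736217009107
R [ 515.7 -183.    56. ] [np.float64(213.92941607951315), np.float64(109.49763188213421), np.float64(210.92613690673676), np.float64(110.2708819221364)]
yaw 0.06455370448608182
holder [[497.7 383.7   8. ]
 [554.5 267.6   8. ]
 [479.4 232.3   8. ]
 [422.9 348.1   8. ]] [488.6 307.9   8. ] [np.float64(82.83544759736132), np.float64(129.16344214176155), np.float64(83.01137236915892), np.float64(128.80488638264237)]
yaw+x -1.1167616979281254
tip (array([473.5, 349.2, 101.1]), np.float64(2.015561999799151)) dome ctr (array([477.2, 343.5,  89.6]), np.float64(1.429969188701093))
pocket corners (array([467.3, 346.2,  52.5]), np.float64(54.13806907681164)) (array([500.9, 285.2,  69.9]), np.float64(54.48634235244659)) (array([473.4, 290.3,  19.7]), np.float64(5.168762618165578))
```

Checks: the pans measure 211×110 and the holder base 129×83, matching the given sizes. Red's triangulated lid top is 153 mm against 155 expected, and the shaker's tip lies about 90 mm above its seat. The real spice_red, with gold top and red/yellow label, is the one on the pan at c1 (538,97). The plain orange ones beside the pan are look-alikes. Going for red first.

Emit:
carry_out:
  deltas: [0,0,10.6,0,0,0,-1,0,0,10.6,0,0,0,-1,0,0,0,0.036,-0.043,0,-1,0,0,0,0.036,-0.043,0,-1,0,0,0,0.036,-0.043,0,-1,0,0,0,0.036,-0.043,0,-1,0,0,0,0.036,-0.043,0,-1,0,0,0,0.036,-0.043,0,-1,0,0,0,0.036,-0.043,0,-1,0,0,0,0.036,-0.043,0,-1,0,0,0,0.036,-0.043,0,-1,0,0,0,0,0,0,-1]

```text
clock: 1.6
eef_pos: [575.1, -175.7, 230.6]
tool_rot: [-3.138, -0.001, 0.074]
force: [-0.5, -0.3, -0.8]
width: 85.5
gripper_force: 0.0
```

Emit:
carry_out:
  deltas: [0,0,0.5,-0.003,0.006,0.03,-1,0,0,0,0,0,0.035,-1,0,0,0,0,0,0.035,-1,0,0,0,0,0,0.03,-1,0,0,0,0,0,0.004,-1,0,0,0,0,0,0,-1,0,0,0,0,0,0,1,0,0,0,0,0,0,1,0,0,0,0,0,0,1,0,0,0,0,0,0,1,0,0,0,0,0,0,1,0,0,0,0,0,0,1]

```text
clock: 3.1
eef_pos: [570.2, -188.5, 98.3]
tool_rot: [3.141, -0.002, 0.056]
force: [0.1, 0.7, 5.5]
width: 39.6
gripper_force: 57.3
```

Emit:
carry_out:
  deltas: [0,0,0,0,0,-0.015,1,0,0,0,0,0,-0.035,1,0,0,0,0,0,-0.05,1,0,0,0,0,0,-0.05,1,0,0,0,-0.012,-0.04,0,1,0,0,0,-0.012,-0.05,0,1,0,0,0,-0.012,-0.05,0,1,0,0,0,-0.011,-0.05,0,1,0,0,0,-0.011,-0.04,0,1,0,0,0,0,-0.018,0,1,0,0,0,0,0,0,1,0,0,0,0,0,0,1]

```text
clock: 4.6
eef_pos: [498.3, 53.8, 247.5]
tool_rot: [3.14, -0.0, 0.054]
force: [-0.2, 0.5, -0.2]
width: 39.9
gripper_force: 58.3
```

Run:
```python
from cell import ctrl
import cv2,numpy as np
t=ctrl.get_image('top')[195:305,270:400,::-1];s=ctrl.get_image('scene')[170:275,285:410,::-1]
cv2.imwrite('pics/p1.png',np.hstack([cv2.resize(t,(400,338),interpolation=2),cv2.resize(s,(400,338),interpolation=2)]))
s=ctrl.read_state();print(s['clock'],s['eef_pos'],s['tool_rot'],s['width'],s['force'])
```

```text
4.7 [498.12468094  53.80263453 247.33895859] [ 3.14062466e+00 -1.51805608e-04  5.29411189e-02] 39.92447687554619 [-0.49800431  0.47216554 -1.26015095]
```

View pics/p1.png

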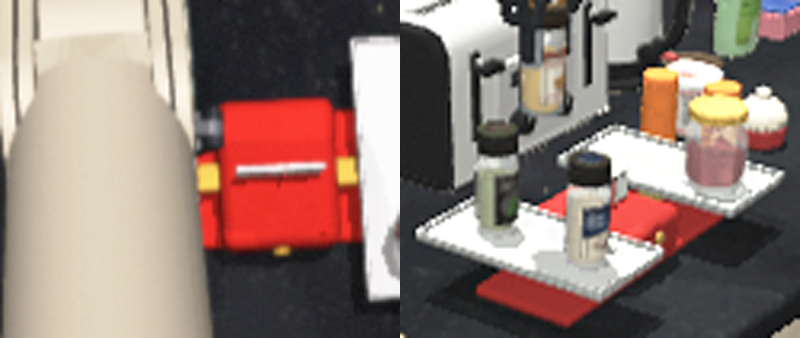

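The jar hangs upright between green and blue (scene crop 545,75), clear of both. Lowering.

Emit:
carry_out:
  deltas: [0,0,0,0,0,0.03,1,0,0,0,0,0,0.04,1,0,0,0,0,0,0.035,1,0,0,0,0,0,0.02,1,0,0,0,0,0,0.006,1,0,0,0,0,0,0.003,1,0,0,0,0,0,0.003,1,0,0,0,0,0,0.003,1,0,0,0,0,0,0.003,1,0,0,0,0,0,0.003,1,0,0,0,0,0,0,1,0,0,0,0,0,0,1]

```text
clock: 6.2
eef_pos: [497.6, 55.9, 101.3]
tool_rot: [-3.142, 0.0, 0.056]
force: [0.1, -0.3, -0.3]
width: 39.6
gripper_force: 58.3
```

Emit:
carry_out:
  deltas: [0,0,0,0,0,0.0015,1,0,0,0,0,0,0,1,0,0,0,0,0,0,1,0,0,0,0,0,0,1,0,0,0,0,0,0,1]

```text
clock: 6.82
eef_pos: [497.6, 55.8, 99.8]
tool_rot: [-3.142, 0.0, 0.056]
force: [-0.3, -0.2, 0.2]
width: 39.2
gripper_force: 58.3
```

Run:
```python
from cell import ctrl
import cv2,numpy as np
s=ctrl.read_state();print(s['clock'],s['eef_pos'],s['force'])
s=ctrl.get_image('scene')[180:270,285:405,::-1]
cv2.imwrite('pics/p2.png',cv2.resize(s,(800,600),interpolation=2))
```

```text
6.825 [497.62176278  55.84746733  99.81947711] [-0.33539558 -0.15339717  0.15985924]
```

View pics/p2.png

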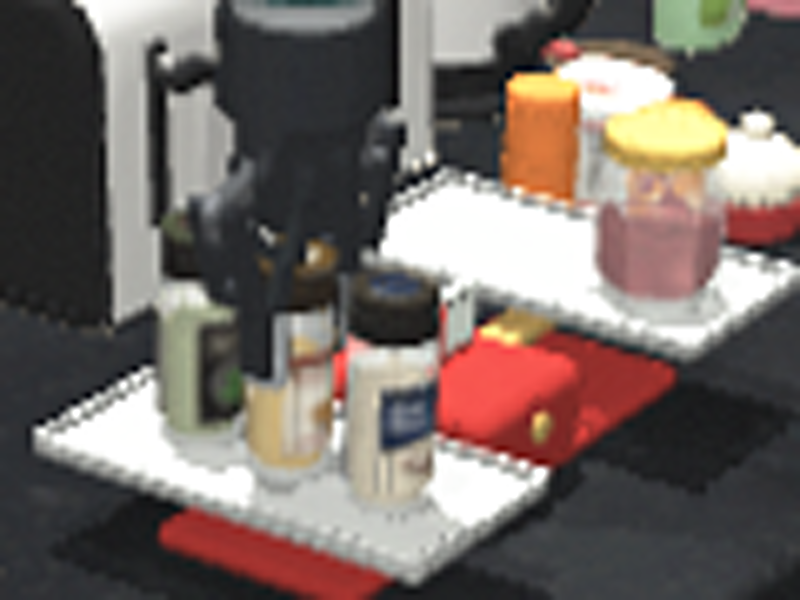

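Red stands on the left pan between green (200,400) and blue (395,430). The pan has sunk under it, so it can be released.

Emit:
carry_out:
  deltas: [0,0,0,0,0,0,-1,0,0,0,0,0,0,-1,0,0,0,0,0,0,-1,0,0,0,0,0,0,-1,0,0,0,0,0,-0.02,-1,0,0,0,0,0,-0.05,-1,0,0,0,0,0,-0.06,-1,0,0,0,0,0,-0.05,-1,0,0,0,0,-0.05,0,-1,0,0,0,0,-0.05,0,-1,0,0,0,0,-0.05,0,-1,0,0,0,0,0,0,-1]

```text
clock: 8.38
eef_pos: [488.1, 210.6, 279.6]
tool_rot: [-3.139, 0.0, 0.064]
force: [0.1, -0.9, -0.6]
width: 85.4
gripper_force: 0.0
```

Run:
```python
from cell import ctrl
s=ctrl.read_state();print(s['clock'],s['qpos'],s['eef_pos'],s['width'])
```

```text
8.375 [-0.52615099  0.40384317  0.09616735  1.78728772 -0.04940148  0.9522114
 -1.91588905] [488.05837719 210.64511414 279.58098562] 85.43778281764179
```

Emit:
carry_out:
  deltas: [0,0,-10.3,0,0,0,-1,0,0,-10.3,0,0,0,-1,0,0,-10.3,0,0,0,-1,0,0,-10.3,0,0,0,-1,0,0,-10.3,0,0,0,-1,0,0,-10.3,0,0,0,-1,0,0,-10.3,0,0,0,-1,0,0,-10.3,0,0,0,-1,0,0,-10.3,0,0,0,-1,0,0,-10.3,0,0,0,-1,0,0,-10.3,0,0,0,-1,0,0,0,0,0,0,-1]

```text
clock: 9.88
eef_pos: [489.4, 204.2, 279.6]
tool_rot: [-3.141, 0.0, 2.03]
force: [-0.3, 0.3, -0.8]
width: 85.3
gripper_force: 0.0
```

```bash
cat >> h.py <<'E'
from scipy.spatial.transform import Rotation as Ro
a=np.array([-.251,.516,.819]);u=np.array([496.,303,27])
def to(P,Rt=None):
    s=ctrl.read_state();R=Ro.from_euler('xyz',s['tool_rot']).as_matrix()
    print('q',np.round(s['qpos'],2),'pos',np.round(s['eef_pos'],1),'rpy',np.round(s['tool_rot'],3))
    print('shift tool mm',np.round(R.T@(np.array(P)-s['eef_pos']),1))
    if Rt is not None: print('turn deg',np.round(np.degrees(Ro.from_matrix(R.T@Rt).as_rotvec()),2))
y=np.array([.899,.438,0]);RG=np.c_[np.cross(y,-a),y,-a]
E
python3 -c "
from h import *
to(u+120*a,RG)"
```

```text
q [-0.17  0.42 -0.4   1.78  0.19  0.98 -0.19] pos [489.4 204.2 279.6] rpy [-3.141  0.     2.03 ]
shift tool mm [154.6  50.2 154.2]
turn deg [  0.08 -34.99   0.34]
```

Emit:
carry_out:
  deltas: [0,0,0,0.039,0.0125,0,-1,0,0,0,0.039,0.0125,0,-1,0,0,0,0.039,0.0125,0,-1,0,0,0,0.038,0.0125,0,-1,0,-8.75,0,0,0,0,-1,0,-8.75,0,0,0,0,-1,0,-8.75,0,0,0,0,-1,0,-8.75,0,0,0,0,-1,0,0,0,0,0,0,-1,0,0,0,0,0,0,-1,0,0,0,0,0,0,-1]

```text
clock: 11.25
eef_pos: [466.4, 364.8, 281.0]
tool_rot: [3.139, 0.61, 2.028]
force: [0.1, 0.7, -0.9]
width: 85.4
gripper_force: 0.0
```

```bash
python3 -c "
from h import *
to(u+120*a,RG)"
```

```text
q [-0.9   0.66 -0.19  1.49  0.61  1.42 -0.84] pos [466.4 364.8 281. ] rpy [3.139 0.61  2.028]
shift tool mm [ 89.5  -0.7 127.4]
turn deg [ 0.28 -0.07  0.16]
```

Orientation reached. Going to the standoff, then looking with the wrist camera.

Emit:
carry_out:
  deltas: [0,0,0,0.03,0,0.043,-1,0,0,0,0.03,0,0.043,-1,0,0,0,0.0295,-0.001,0.041,-1,0,0,0,0,0,0,-1,0,0,0,0,0,0,-1,0,0,0,0,0,0,-1]

```text
clock: 12.0
eef_pos: [465.0, 367.5, 127.1]
tool_rot: [3.136, 0.609, 2.03]
force: [-0.2, -0.3, -0.3]
width: 85.3
gripper_force: 0.0
```

Run:
```python
from h import *
import cv2
to(u+31*a,RG)
c=ctrl.calibration('wrist');im=ctrl.get_image('wrist')[:,:,::-1].copy();f=c['mtx'][0,0]
def pj(X):
    p=c['R']@X+c['t'];r=np.hypot(p[0],p[1]);return c['mtx'][:2,2]+f*np.arctan2(r,p[2])*p[:2]/r
print(c['mtx'])
for n,X in(('under',u),('shoulder66',u+66*a),('tip',u+90*a),('tip+10y',u+90*a+10*y)): print(n,pj(X))
cv2.imwrite('pics/w.png',im)
```

```text
q [-0.92  0.85 -0.16  1.6   0.68  1.18 -1.01] pos [465.  367.5 127.1] rpy [3.136 0.609 2.03 ]
shift tool mm [-1.4 -1.1 92. ]
turn deg [ 0.48 -0.13  0.25]
[[371.64829954   0.         316.38121967]
 [  0.         371.64829954 243.3372673 ]
 [  0.           0.           1.        ]]
under [315.55977963 236.74433739]
shoulder66 [316.36516689 269.10582758]
tip [316.78828671 286.05391493]
tip+10y [336.18390166 286.01527111]
```

View pics/w.png

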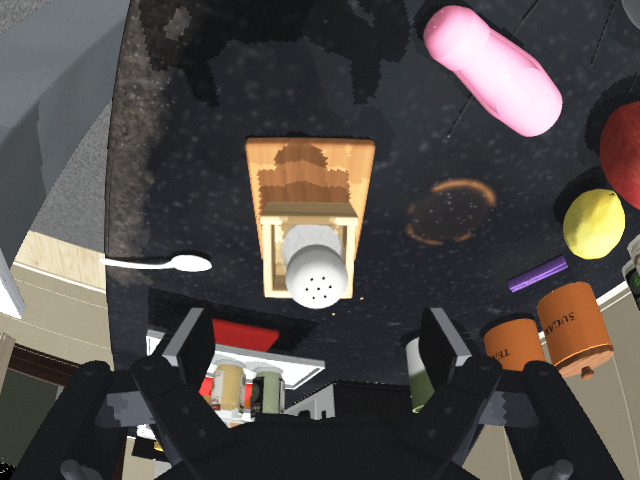

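The shaker's holes sit at (319,288) against (317,286) predicted, so alignment is within about 1 mm. The pink look-alike lies well away at (495,70). Advancing along the axis and gripping.

Emit:
carry_out:
  deltas: [0,0,0,-0.001,0,0.03,-1,0,0,0,0,0,0.03,-1,0,0,0,0,0,0.02,-1,0,0,0,0,0,0.0085,-1,0,0,0,0,0,0,-1,0,0,0,0,0,0,1,0,0,0,0,0,0,1,0,0,0,0,0,0,1,0,0,0,0,0,0,1,0,0,0,0,0,0,1,0,0,0,0,0,0,1]

```text
clock: 13.42
eef_pos: [486.6, 321.4, 53.5]
tool_rot: [3.14, 0.61, 2.033]
force: [-2.7, 1.7, 5.5]
width: 38.5
gripper_force: 59.2
```

```bash
python3 -c "
from h import *
to(u+34*a,RG)"
```

```text
q [-0.87  0.93 -0.12  1.69  0.76  1.01 -1.07] pos [486.6 321.4  53.5] rpy [3.14  0.61  2.033]
shift tool mm [-1.7  0.4 -0.5]
turn deg [ 0.39 -0.04  0.44]
```

Emit:
carry_out:
  deltas: [0,0,0,0,0,-0.008,1,0,0,0,0,0,-0.012,1,0,0,0,0,0,-0.015,1,0,0,0,0,0,-0.02,1,0,0,0,0,0,-0.025,1,0,0,0,0,0,-0.025,1,0,0,0,0,0,0,1]

```text
clock: 14.3
eef_pos: [459.5, 377.3, 140.3]
tool_rot: [3.137, 0.607, 2.033]
force: [-0.3, 0.6, -0.3]
width: 38.4
gripper_force: 59.4
```

Run:
```python
from h import *
import cv2
to(u+139*a,RG)
w=ctrl.get_image('wrist')[150:450,120:520,::-1];s=ctrl.get_image('scene')[200:320,225:385,::-1]
t=ctrl.get_image('top')[195:305,280:430,::-1]
w=cv2.resize(w,(400,300));s=cv2.resize(s,(400,300),interpolation=2)
cv2.imwrite('pics/p3.png',np.hstack([w,s]))
```

```text
q [-0.93  0.83 -0.17  1.58  0.67  1.21 -1.  ] pos [459.5 377.3 140.3] rpy [3.137 0.607 2.033]
shift tool mm [-2.8  0.3  1.3]
turn deg [ 0.56 -0.22  0.44]
```

View pics/p3.png

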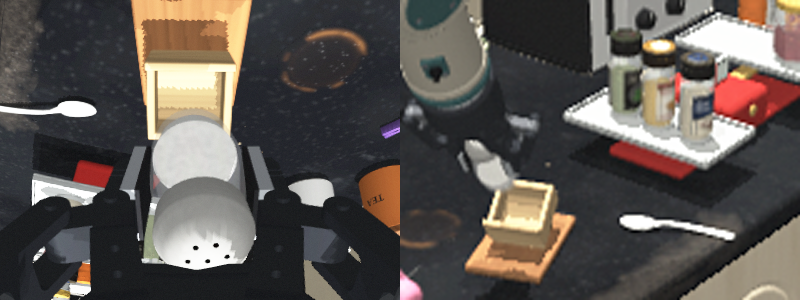

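Run:
```python
from h import *
s=ctrl.read_state();R=Ro.from_euler('xyz',s['tool_rot']).as_matrix();p=np.array(s['eef_pos'])
c=ctrl.calibration('wrist');f=c['mtx'][0,0]
def pw(X):
    q=c['R']@X+c['t'];r=np.hypot(q[0],q[1]);return c['mtx'][:2,2]+f*np.arctan2(r,q[2])*q[:2]/r-[120,150]
def ps(X):
    q=C['scene']['mtx']@(C['scene']['R']@X+C['scene']['t']);return (q[:2]/q[2]-[225,200])*2.5+[400,0]
print('cam in tool',R.T@(-c['R'].T@c['t']-p))
for h in(0,34,53,66,90):
    X=p+R[:,2]*(34-h);print(h,'axis',pw(X),ps(X),'edges',[pw(X+R[:,1]*d)[0] for d in(-22,22)],[pw(X+R[:,0]*d)[1] for d in(-22,22)])
```

```text
cam in tool [  77.09771831   -0.87934917 -142.05741932]
0 axis [197.96506565 133.10542917] [499.90394446 179.55348138] edges [np.float64(155.50676908952374), np.float64(240.3790650170253)] [np.float64(170.23854138333706), np.float64(92.42550551377937)]
34 axis [198.31139948 164.50241467] [492.98472985 164.716261  ] edges [np.float64(147.69120449525116), np.float64(248.85678979697428)] [np.float64(206.07757943449218), np.float64(117.2123170373452)]
53 axis [198.56389101 187.71194077] [488.98933311 156.14873055] edges [np.float64(142.03279233953737), np.float64(254.99129217790875)] [np.float64(231.66723480983813), np.float64(136.15834709847707)]
66 axis [198.76936897 206.80899149] [486.20021731 150.16788907] edges [np.float64(137.4541166219525), np.float64(259.95298728739493)] [np.float64(252.13853496225886), np.float64(152.2042035998246)]
90 axis [199.23896933 251.20485225] [480.92851072 138.86350312] edges [np.float64(127.08310369607602), np.float64(271.18377544681044)] [np.float64(297.7252456133924), np.float64(191.35074017358056)]
```

The shaker is out of the pocket and held, but it looks pitched a little in the fingers (tip 205,250; base edge about 20 px below the prediction). Raising, righting the tool, then measuring the pitch.

Emit:
carry_out:
  deltas: [0,0,0,0,0,-0.06,1,0,8.75,0,0,0,-0.03,1,0,8.75,0,0,0,-0.03,1,0,8.75,0,0,0,0,1,0,8.75,0,0,0,0,1,0,0,-9.6,0,0,0,1,0,0,-9.6,0,0,0,1,0,0,-9.6,0,0,0,1,0,0,-9.6,0,0,0,1,0,0,-9.6,0,0,0,1,0,0,-9.6,0,0,0,1,0,0,-9.6,0,0,0,1]

```text
clock: 15.95
eef_pos: [431.2, 430.7, 237.8]
tool_rot: [-3.139, -0.001, -3.072]
force: [-1.0, 0.2, -0.8]
width: 38.0
gripper_force: 59.7
```

Run:
```python
from h import *
import cv2
to([560,-182,200])
c=ctrl.calibration('wrist')
im=ctrl.get_image('wrist')[:,:,::-1].copy();np.savez('w2',im=im,R=c['R'],t=c['t'],p=ctrl.read_state()['eef_pos'],r=ctrl.read_state()['tool_rot'])
w=cv2.resize(im[170:450,170:470],(600,560),interpolation=2)
cv2.imwrite('pics/p4.png',w)
for v in range(220,440,8):
    r=im[v,230:410];print(v,' '.join('%3d'%x for x in r.mean(1)[::6]))
```

```text
q [-0.39  0.66 -0.75  1.61  0.49  1.07  0.37] pos [431.2 430.7 237.8] rpy [-3.139e+00 -1.000e-03 -3.072e+00]
shift tool mm [ -86.2 -620.    39.4]
220 205 200 210 175  45  45  53  54  54  51  54  54  52  54  56  55  58  57  56  57  57  57  59  66  57  55  54  56  55  56
228 127 202 205 216  73  62  58  56  61  54  57  57  64  55  60  56  60  59  57  64  73  58  62  59  57  60  59  66  57  56
236 146 212 218 215 203  52  58  56  57  58  57  57  60  58  59  59  68  58  59  64  64  60  60  68  60  59  65  65  63  64
244 152 147 212 217 217 137  59  70  60  64  62  69  62  63  63  61  66  61  59  67  63  65  64  70  62  63  64  65  68  64
252 145 154 159 217 218 218  49  62  64  65  63  63  64  66  61  64  63  67  57  31  51  43  39  59  63  69  62  62  72  68
260 126 158 152 213 214 215 189  65  63  67  65  64  97 112 109 111  87  57  51 211 236 236 222  86  62  61  64  64  64  67
268 231 218 219 219 222 211 109  63  62  64 115 120 167 167 166 162 160 110 175 247 251 251 248 221  66  76  75  64  64  65
276 250 215 173  67  84  62  64  65  64 113 166 228 231 231 233 233 233 231 197 237 25
[... 1817 characters left out ...]
 184 191 197 204  78 213 211 185 100 197 196 192 185 162  79  31  30  30  46  33
404  32  34  31  32  30  41  48  50 114 171 188 192 200 201 199 202 205 201 198 198 193 192 182 143  31  31  32  31  32  28
412  32  29  33  31  33  30  58  45  51 147 181 193 202   7 199 200  33 200 197 195 192 177 146 130  34  30  30  32  31  31
420  33  39  32  36  30  29  29  31  34  32  31  28  31  29  32  30  33  33  31  32  31  32  29  31  34  32  29  29  38  33
428  31  34  31  32  32  33  29  33  32  32  33  27  32  29  31  30  30  30  31  30  31  32  30  29  32  32  34  31  31  30
436  29  32  31  31  29  31  32  32  32  29  31  30  29  29  31  32  33  32  33  34  31  32  30  30  28  33  29  31  33  33
```

View pics/p4.png

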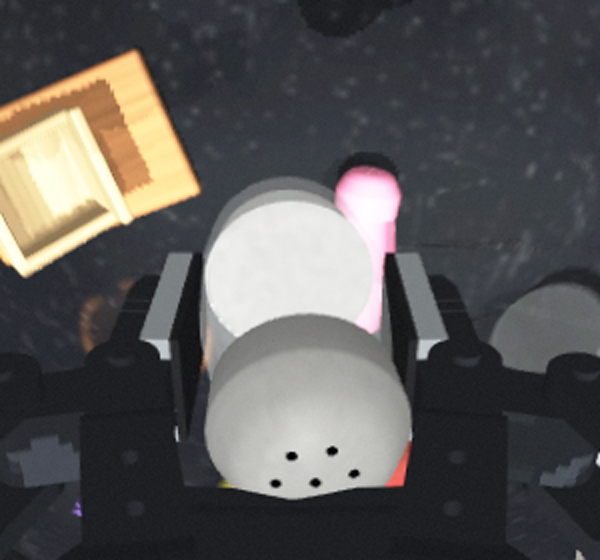

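The shaker is clearly held: holes centre at full-image (327,411), base rim top at (314,259), against (319,401) and (318,242) for a perfectly aligned one. So it is pitched about 3.5° about tool y and 3° about tool x, from play in the pocket. I'll move over the right pan and correct that there.

Emit:
carry_out:
  deltas: [0,0,0,-0.004,-0.03,0,1,0,0,0,-0.008,-0.058,0,1,0,0,0,-0.008,-0.06,0,1,0,0,0,-0.009,-0.06,0,1,0,0,0,-0.009,-0.06,0,1,0,0,0,-0.009,-0.06,0,1,0,0,0,-0.009,-0.06,0,1,0,0,0,-0.009,-0.06,0,1,0,0,0,-0.009,-0.06,0,1,0,0,0,-0.008,-0.055,0,1,0,0,0,-0.004,-0.04,0,1,0,0,0,-0.002,-0.018,0,1]

```text
clock: 17.5
eef_pos: [557.8, -185.1, 237.9]
tool_rot: [-3.141, -0.003, -3.083]
force: [0.5, 0.6, -0.5]
width: 38.0
gripper_force: 59.7
```

Emit:
carry_out:
  deltas: [-2.9,3.5,0,0,0,0,1,0,0,0,0,0,0,1,0,0,0,0,0,0,1,0,0,0,0,0,0,1]

```text
clock: 18.0
eef_pos: [558.6, -180.5, 239.4]
tool_rot: [3.091, -0.061, -3.074]
force: [0.0, -0.8, -0.5]
width: 38.1
gripper_force: 59.7
```

```bash
python3 -c "
from h import *
to([562,-182,104])
np.save('s0.npy',ctrl.get_image('scene'))"
```

```text
q [ 0.74  0.68 -0.79  1.6   0.46  1.14  1.48] pos [ 558.6 -180.5  239.4] rpy [ 3.091 -0.061 -3.074]
shift tool mm [-11.5  -8.5 134.7]
```

Emit:
carry_out:
  deltas: [0,0,0,-0.0035,-0.0025,0.04,1,0,0,0,-0.0035,-0.0025,0.045,1,0,0,0,-0.003,-0.002,0.035,1,0,0,0,-0.0015,-0.0015,0.015,1,0,0,0,0,0,0.003,1,0,0,0,0,0,0.003,1,0,0,0,0,0,0.002,1,0,0,0,0,0,0.002,1,0,0,0,0,0,0,1,0,0,0,0,0,0,1,0,0,0,0,0,0,1,0,0,0,0,0,0,1]

```text
clock: 19.55
eef_pos: [561.6, -182.6, 93.5]
tool_rot: [3.091, -0.061, -3.075]
force: [0.5, -0.1, -0.3]
width: 38.0
gripper_force: 59.8
```

```bash
cat > pan.py <<'E'
from h import *
import cv2
# vertical image shift of the near edge of the pans (template match against first picture, tilt ~ +0.08 there)
def pans():
    im=ctrl.get_image('scene')[:,:,::-1];ref=cv2.imread('pics/scene0.png')
    s=ctrl.read_state();print(s['clock'],np.round(s['eef_pos'],1),np.round(s['force'],2),s['width'])
    for n,(X,dz) in {'L':((400,-2,76),0),'R':((415,-242,56),0)}.items():
        q=C['scene']['mtx']@(C['scene']['R']@np.array(X,float)+C['scene']['t']);u,v=np.int32(q[:2]/q[2])
        T=cv2.resize(ref[v-7:v+8,u-10:u+11],None,fx=4,fy=4,interpolation=2);S=cv2.resize(im[v-16:v+17,u-13:u+14],None,fx=4,fy=4,interpolation=2)
        m=cv2.matchTemplate(S,T,cv2.TM_CCOEFF_NORMED);_,b,_,l=cv2.minMaxLoc(m)
        print(n,'px',(u,v),'score %.2f'%b,'shift px',(l[0]/4-3,l[1]/4-9),'mm up %.1f'%(-(l[1]/4-9)*q[2]/549/.9))
if __name__=='__main__': pans()
E
python3 pan.py
```

```text
19.6 [ 561.6 -182.6   93.5] [ 0.19  0.09 -0.11] 37.79932486047648
L px (np.int32(365), np.int32(244)) score 0.92 shift px (-1.0, 3.25) mm up -10.8
R px (np.int32(403), np.int32(224)) score 0.91 shift px (0.25, -3.25) mm up 12.1
```

The right pan has risen about 11–12 mm from its lower stop, so it is nearly level and already carries the shaker. Lowering 1.5 mm more, then releasing.

Emit:
carry_out:
  deltas: [0,0,0,0,0,0.0015,1,0,0,0,0,0,0,1,0,0,0,0,0,0,1,0,0,0,0,0,0,1,0,0,0,0,0,0,1,0,0,0,0,0,0,-1,0,0,0,0,0,0,-1,0,0,0,0,0,0,-1,0,0,0,0,0,0,-1,0,0,0,0,0,0,-1]

```text
clock: 20.85
eef_pos: [561.5, -182.5, 92.0]
tool_rot: [3.091, -0.061, -3.075]
force: [-0.0, -0.4, -0.7]
width: 85.2
gripper_force: 0.0
```

```bash
python3 pan.py
```

```text
20.9 [ 561.5 -182.5   92. ] [-1.51  0.88  1.21] 85.33132331772099
L px (np.int32(365), np.int32(244)) score 0.93 shift px (-0.5, 3.0) mm up -10.0
R px (np.int32(403), np.int32(224)) score 0.92 shift px (0.0, -3.0) mm up 11.1
```

Emit:
carry_out:
  deltas: [0,0,0,0,0,-0.02,-1,0,0,0,0,0,-0.04,-1,0,0,0,0,0,-0.05,-1,0,0,0,0,0,-0.05,-1,0,0,0,0,-0.04,0,-1,0,0,0,0,-0.05,0,-1,0,0,0,0,-0.05,0,-1,0,0,0,0,-0.05,0,-1,0,0,0,0,-0.03,0,-1,0,0,0,0,0,0,-1,0,0,0,0,0,0,-1,0,0,0,0,0,0,-1]

```text
clock: 22.4
eef_pos: [586.3, -407.5, 241.3]
tool_rot: [3.09, -0.06, -3.073]
force: [0.7, 0.4, -0.4]
width: 85.6
gripper_force: 0.0
```

```bash
python3 pan.py
python3 - <<'E'
from h import *
import cv2
im=ctrl.get_image('top');s=ctrl.get_image('scene');cv2.imwrite('pics/fin.png',im[:,:,::-1])
def pr(n,X):
    q=C[n]['mtx']@(C[n]['R']@np.array(X,float)+C[n]['t']);return q[:2]/q[2]
# shaker: where do upright base/top project; brightness grid round them in the scene view
b=pr('scene',(562,-182,60));t=pr('scene',(562,-182,150));print('scene base,top',b,t,'top cam',pr('top',(562,-182,60)),pr('top',(562,-182,150)))
u0,v0=int(t[0])-16,int(t[1])-6
for v in range(v0,int(b[1])+10,2): print(v,' '.join('%3d/%-3d'%(s[v,u].mean(),int(s[v,u].max())-int(s[v,u].min())) for u in range(u0,u0+34,2)))
E
```

```text
22.45 [ 586.2 -407.7  241.2] [ 0.32 -1.2   0.42] 85.38018207880968
L px (np.int32(365), np.int32(244)) score 0.93 shift px (-0.5, 3.0) mm up -10.0
R px (np.int32(403), np.int32(224)) score 0.95 shift px (0.0, -2.75) mm up 10.2
scene base,top [357.23663653 217.28866863] [358.37571388 192.55968247] top cam [407.96874622 229.46372684] [413.75456249 223.43027891]
186  73/3    16/1   151/5   149/5   169/5   170/6   168/5   165/3   135/4    29/2    31/1    30/1    21/6   122/101 128/81   88/23   92/32 
188  92/3    19/1   152/5   150/5   173/5   176/4   173/5   171/6   133/4    29/1    26/1    27/0    57/33   92/58   88/88  175/28  185/23 
190 100/3    17/0   150/4   151/6    50/1    41/0    25/1    21/2    22/1    22/1    18/10   10/14   32/16  159/82  255/0   255/0   255/0  
192 100/3    16/2   150/4   153/5    41/1    30/2    22/0    11/3    11/2     7/9   185/155 191/147 190/149 187/154 193/147 223/47  213/56 
194 100/4    17/2   150/4   153/6    39/1    22/1   240/10  255/0   254/1   251/2   155/133 163/172 174/164 173/165 162/176 255/0   240/31 
196  96/3   121/4   149/4   153/5    4
[... 1499 characters left out ...]
1 
218 170/9   169/7   196/7   239/7   255/0   168/4   153/3   159/6   160/6   161/6   135/3   191/6   251/1   250/1   250/1   253/1   148/18 
220  99/31  107/45   98/47   92/10  131/16  255/0   249/4   169/5   165/3   160/4   168/4   253/3   250/1   250/1   250/2   253/1   122/20 
222 126/8   104/5   102/15   87/20   32/8   241/5   253/2   237/4   248/3   245/3   253/1   251/1   250/1   251/2   250/1   253/1   164/14 
224  26/4    30/4    29/3    27/3    17/3   227/8    84/3   196/5   228/4   255/0   253/2   251/1   250/1   250/1   250/1   252/1   228/4  
226  31/2    29/3    28/3    28/2    30/6   138/8   158/9   115/3   136/4   143/4   172/5   201/5   255/0   254/1   252/2   251/1   242/3
```

The pans have moved −10.0 and +10.2 mm from the 9.6 mm stop, so the balance is level within measurement. The scene pixels show the shaker upright, dome at u 354–362, v 194 and body straight below it down to v 220. p3 showed the three spice jars standing. Handing in.

```bash
python3 -c "
from cell import ctrl
print(ctrl.finish_job())"
```

```text
the job is handed in; nothing more can be done
None
```

The job is handed in at 22.5 s: the three spice jars stand on the left pan and the jam jar with the salt shaker on the right. The pans came out level to within the roughly 1 mm I could measure, but no verdict came back.

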